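Key the misting override and hold it

TASK

Take the green rain hood off the control box and drape it over the aluminium rail so it hangs there by itself. Then push the yellow-headed key into the yellow-ringed lock, working it past the sticky pins until it is fully home, turn it a quarter turn clockwise (seen from above) to run the misting line, and finish still gripping the key and holding it turned, because the lock springs back when let go. Leave the blue key, the potted seedlings, the bottle and the cup alone.

Things in the scene. Friction and masses are not known exactly. Their poses are not given: they have to be found in the camera images.
- hood: Rigid green gabled hood, 160 g, 88 mm across (x), 80 mm along the ridge (y), 4 mm sheet. Origin: centre between its lower edges, z up. Ridge's inner line (90 degree corner) 52 mm above the origin; skirts 80 mm apart inside, lowest 12 mm. Starts over the lock, standing on the box. Hung with its ridge along the bar, its origin is 41 mm below the bar's axis.
- hood_fin (a point): Centre of the black fin on the hood's ridge, by which to lift it: 12 mm thick (hood's x), 44 mm long (y); it stands from 58 to 92 mm above the hood's origin, this point at 78 mm. Same axes as the hood.
- rail: Fixed aluminium rail: a round horizontal bar 16 mm thick along its own y, axis 160 mm above its origin, on two 20 mm posts 120 mm either side of the middle, each on a 70 mm round foot. Origin: on the bench under the bar's middle; z up.
- key_stand: Fixed wooden block 170 mm long (x), 50 mm wide (y), 45 mm high, origin at the centre of its underside, with two slots 45 mm either side of the middle along x, in which the two keys stand upright, blade down, the flat of the keys along x. Which key is in which slot varies.
- key: The right key, loose, yellow head, 60 g. Origin: tip of the blade; z up to the head, x across the flat. Blade 16 mm wide (x), 5 mm thick (y), 34 mm long, round tip; shoulder 34 x 16 mm from 34 to 39 mm; head 36 mm wide (x), 12 mm thick (y), from 39 to 76 mm above the tip: grip it across its 12 mm. It fits the lock either way round.
- control_box: Fixed grey box, 160 mm (x) by 180 mm (y), 70 mm high; origin at the centre of its underside. The brass lock plug stands in the middle of its top, inside a raised yellow ring 52 mm across and 18 mm high.
- lock_mouth (a point): Centre of the key slot's mouth, on the plug's top, 90 mm above the bench; z up, x along the slot, turns with the plug. Slot 19 x 7 mm, flared 3 mm all round at the mouth, 41 mm deep. Sticky pins stand 3.5 mm into it from the long sides, 15 and 26 mm down; they yield to 8 to 22 N of push, sooner if wiggled sideways, and stay back. Key home: shoulder on the plug, tip 34 mm below the mouth.
- lock_plug (a joint): Turn of the lock plug, rad: 0 at rest, grows clockwise seen from above, hard stop at 1.57 (a quarter turn). A spring, 0.012 N m at rest and 0.06 N m at the stop, turns it back when let go. The key has about 0.15 rad of play in the slot, by which the plug lags behind it.
- spare_key: The other key, blue head, same shape and frame as the yellow one, in the other slot of the stand. Leave it.
- pot: Terracotta pot of seedlings, 90 mm across, 80 mm high. Origin: centre of its underside. Leave it.
- bottle: Amber bottle, 64 mm across, 150 mm high. Origin: centre of its underside. Leave it.
- cup: Grey plastic measuring cup, 70 mm across, 90 mm high. Origin: centre of its underside. Leave it.

How it is judged:
On the way, in this order (a step that is already met when the one before it is completed fails the run):
1. the hood hangs astride the rail's bar, let go (contact force between hood and rail above 0.6 N and contact force between hood and the fingers below 0.1 N and angle between hood's own z axis and vertical below 0.35 rad and x of hood in the frame of rail between -0.025 and 0.025 m and y of hood in the frame of rail between -0.08 and 0.08 m and z of hood in the frame of rail between 0.105 and 0.13 m), for 0.2 s.
2. the yellow key is fully home in the lock, not yet turned (z of key in the frame of lock_mouth below -0.03 m and horizontal distance between key and lock_mouth below 0.006 m and angle between the z axis of key and the z axis of lock_mouth, either way round below 0.15 rad and value of joint lock_plug below 0.4 rad), for 0.1 s.
3. the key has turned the lock a quarter turn (z of key in the frame of lock_mouth below -0.03 m and horizontal distance between key and lock_mouth below 0.006 m and angle between the z axis of key and the z axis of lock_mouth, either way round below 0.15 rad and value of joint lock_plug above 1.3 rad), for 0.2 s.
At the end, for the whole second after the job is handed in: Hood alone astride the bar (25 mm across, 80 mm along from mid, tilt < 0.35 rad), off the fingers. Yellow key home (tip 30 mm or more below the mouth, 6 mm sideways, upright to 0.15 rad), plug beyond 1.3 rad, fingers gripping the key with over 1 N, all through the last second (all of step 1 and all of step 3 and contact force between key and the fingers above 1 N); the arm keeps its last pose, push and grip.
It fails at once if the blue key is disturbed: moved more than 15 mm (distance of spare_key from where it was at the start of the episode above 0.015 m).
It fails at once if the pot is disturbed: moved more than 30 mm (distance of pot from where it was at the start of the episode above 0.03 m).
It fails at once if the bottle is disturbed: moved more than 30 mm (distance of bottle from where it was at the start of the episode above 0.03 m).
It fails at once if the cup is disturbed: moved more than 30 mm (distance of cup from where it was at the start of the episode above 0.03 m).
It also fails if it takes over 61 s, if anything falls off the work surface, if the arm or the gripper's body presses on something with over 40 N, if the wrist force passes 120 N, or if a joint passes its speed limit or range.

ROBOT

A 6-joint arm with a two-finger parallel gripper is mounted at the origin on the work surface. World frame = base frame: x ahead of the robot, y to its left, z up, the work surface at z = 0. Lengths are in m, angles in rad, forces in N, time in s.
With the tool pointing down it reaches from about 0.275 to 0.725 m from the base axis. Payload 15.9 kg.
Tool frame: the origin (TCP) lies midway between the tips of the shut fingers; the grasp point (between the pads) lies 19 mm behind it (ctrl.tcp_to_grasp is the distance from the TCP to the grasp point, in m); z points along the fingers, x is the direction in which the jaws open and shut, and the axes are right-handed (so a half turn about z gives the same grasp; the last joint's range is limited). The gripper opens to 85 mm and grips with 20 to 120 N. Pads are 22 mm wide; open, the fingers measure 114 mm over their backs; the gripper's body (76 mm by 85 mm) begins 54 mm behind the grasp point. The pads swing forward as they close: fully open they stand 13 mm farther back than shut.
Start: joints at [1.258, 0.213, -0.034, 1.323, 0, 1.571], TCP at [0.154, 0.476, 0.231] pointing down, gripper open.
Joint ranges: [-2.98, 2.98], [-0.74, 1.72], [-1.14, 1.35], [-2.1, 2.04], [-1.57, 1.44], [-3.14, 3.14]. Speed limits (rad/s): [1.89, 1.89, 2.39, 2.57, 3.14, 3.14].

INTERFACE

Orientations are given as a 3x3 rotation matrix whose columns are the frame's x, y, z axes.
In Python, from cell import ctrl, command_gripper, inverse_kinematics, telemetry, snapshot, camera_info, order gives the robot as it stands. Calls block until the motion is done:
- ctrl.goto(position, orientation): joint-space move of the TCP to a pose.
- ctrl.servo_line(position, attitude=None, vel=0.15): straight line of the TCP; attitude=None keeps the orientation; vel is the mean speed in m/s.
- ctrl.move_j(angles): joint-space move.
- command_gripper(opening, force=None): opening from 0.0 (shut) to 1.0 (fully open); force is the grip in N (None keeps the last); returns when the fingers have stopped.
- ctrl.dwell(seconds).
- inverse_kinematics(position, orientation): joint angles nearest the present ones, or None.
- telemetry.observe(): the state.
- snapshot(name): name is "scene" or "top" or "wrist"; returns the picture (420x560x3 uint8, red, green, blue); there is no depth.
- camera_info(name): a dict with "fx", "fy", "cx", "cy" (pixels), "xyz" and "attitude" of the camera in the world; the wrist camera has in their place "T_tool_cam" (4x4, takes a point from camera to tool coordinates, whose origin is the TCP and whose axes are the tool frame's). Camera axes: x right, y up, looking along -z (the intrinsics and any distortion apply to the point x, -y, -z); pixel columns grow to the right and rows downward; lengths in m; the calibration is good to about 2 mm. The wrist camera is an equidistant fisheye: a pixel r from the principal point sees the ray r / f radians off the axis. A picture is of the moment at which its call begins: read the wrist's pose just before it. camera_info takes no time and is no camera call.
A pose or a line that the arm cannot do raises ctrl.IKError and nothing moves.
- order.sign_off(): hands the job in, once; it reports no verdict.
The state is a dict: "time": time; "qpos": joint angles; "joint_velocities": joint speeds; "tau": joint torques, N m; "ee_pos": TCP position; "tcp_rot": TCP orientation; "contact_force": force on the tool from outside, world axes, zero at the start; "torque": the same for the moment, N m; "gripper_width": opening from 0.0 (shut) to 1.0 (fully open).
Only numpy, scipy, OpenCV 4.12 (cv2) and the standard library are available. Lean on these libraries where they do the work, as an engineer would, in place of code of your own. Each camera call takes 0.05 s, during which the arm holds its last target.

## Working session

There is one attempt and no reset: what is moved stays moved. The work goes in short steps, each a Python script; the robot and the scene stay as the last script left them, time stands still between calls to the robot, and variables do not carry over. Pictures are saved under pics/ and viewed, and the job is handed in when it is done.

```bash
ls; mkdir -p pics
python3 - <<'E'
from cell import *
import cv2
for n in ["scene","top","wrist"]:
    im=snapshot(n); cv2.imwrite(f"pics/{n}0.png",im[:,:,::-1]); print(n,camera_info(n))
print(telemetry.observe())
E
```

```text
pics
scene {'fx': 435.05226754222315, 'fy': 435.05226754222315, 'cx': 272.67527422640643, 'cy': 210.6232384807633, 'xyz': array([ 1.01332188, -0.60187271,  0.78588342]), 'attitude': array([[ 0.84356005, -0.38063758,  0.37884229],
       [ 0.53676942,  0.57542272, -0.61706344],
       [ 0.01688307,  0.72388102,  0.68971823]])}
top {'fx': 546.2163354354338, 'fy': 546.2163354354338, 'cx': 278.9525330210999, 'cy': 213.15670287643644, 'xyz': array([ 0.40615403, -0.00811773,  1.27725939]), 'attitude': array([[ 5.68949104e-02,  9.76783039e-01, -2.06537805e-01],
       [-9.98380161e-01,  5.56960953e-02, -1.16189316e-02],
       [ 1.54173905e-04,  2.06864305e-01,  9.78369631e-01]])}
wrist {'fx': 325.19226210127806, 'fy': 325.19226210127806, 'cx': 281.04255244795877, 'cy': 214.6822146680037, 'T_tool_cam': array([[ 9.99999861e-01, -5.26959527e-04,  1.74311951e-09,
         1.01147016e-04],
       [-4.99471248e-04, -9.47836994e-01, -3.18755053e-01,
        -8.25371401e-02],
       [ 1.67972664e-04,  3.18755008e-01, -9.47837126e-01,
        -1.42835799e-01],
       [ 0.00000000e+00,  0.00000000e+00,  0.00000000e+00,
         1.00000000e+00]])}
{'time': 0.15, 'qpos': array([ 1.25800157e+00,  2.13206848e-01, -3.48802009e-02,  1.32350182e+00,
        4.43874487e-06,  1.57079856e+00]), 'joint_velocities': array([ 0.00101899, -0.00069814,  0.00150164,  0.00094384, -0.00142654,
       -0.00298029]), 'tau': array([-4.17421266e-03, -6.86417842e+01,  4.87244368e+01,  1.33286414e-02,
       -2.31960903e-04,  3.19395113e-06]), 'ee_pos': array([0.15378023, 0.47549812, 0.23096177]), 'tcp_rot': array([[ 3.07721012e-01,  9.51476598e-01, -2.48102932e-04],
       [ 9.51476301e-01, -3.07721112e-01, -7.52717810e-04],
       [-7.92539892e-04, -4.43697353e-06, -9.99999686e-01]]), 'contact_force': array([0.19777129, 0.11282741, 0.00578559]), 'torque': array([-0.0995905 , -0.01813328, -0.02200979]), 'gripper_width': 1.0008667213336555}
```

View pics/scene0.png

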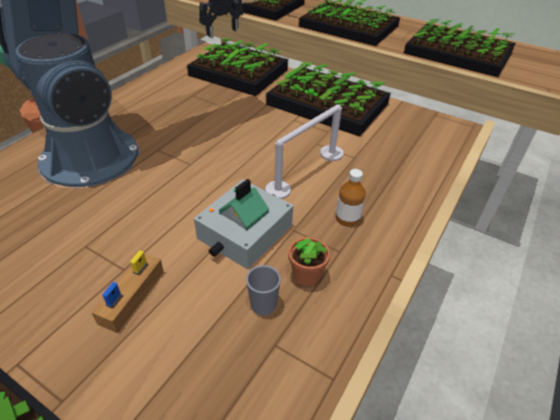

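View pics/top0.png

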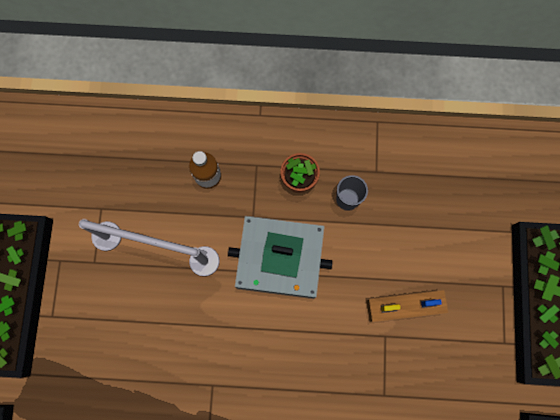

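View pics/wrist0.png

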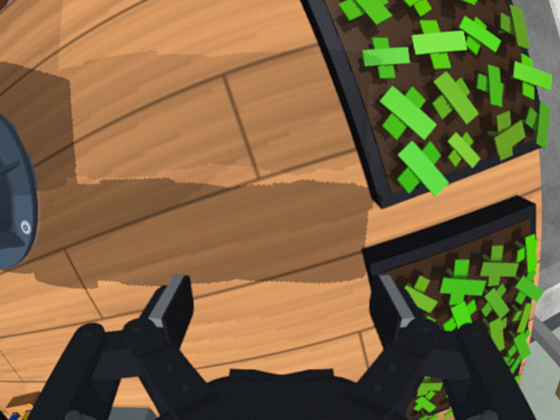

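The overview shows the hood on the box at about (282,255) in the top view, the rail from (82,224) to (205,258), the yellow key at (391,307) and the blue key at (432,302). Next I measure with masks.

```bash
cat > h.py <<'E'
import numpy as np, cv2
from cell import ctrl, command_gripper, inverse_kinematics, telemetry, snapshot, camera_info, order
def save(im,n,box=None,s=1):
    if box: im=im[box[1]:box[3],box[0]:box[2]]
    cv2.imwrite(f"pics/{n}.png",cv2.resize(im[:,:,::-1],None,fx=s,fy=s,interpolation=cv2.INTER_CUBIC))
def campose(n,st=None):
    c=camera_info(n)
    if n!="wrist": return c,np.array(c["xyz"]),np.array(c["attitude"])
    T=c["T_tool_cam"]; R=st["tcp_rot"]; return c,R@T[:3,3]+st["ee_pos"],R@T[:3,:3]
def ray(n,uv,st=None):
    c,o,A=campose(n,st)
    p=np.atleast_2d(np.asarray(uv,float)); d=np.c_[(p[:,0]-c["cx"])/c["fx"],(p[:,1]-c["cy"])/c["fy"]]
    if n=="wrist":
        r=np.linalg.norm(d,axis=1)+1e-12; d=np.c_[d*(np.sin(r)/r)[:,None],np.cos(r)]
    else: d=np.c_[d,np.ones(len(d))]
    d=np.c_[d[:,0],-d[:,1],-d[:,2]]
    return o,d@A.T
def plane(n,uv,z,st=None):
    o,d=ray(n,uv,st); return o+d*((z-o[2])/d[:,2])[:,None]
def tri(n1,p1,s1,n2,p2,s2):
    o1,d1=ray(n1,p1,s1);o2,d2=ray(n2,p2,s2); d1=d1[0];d2=d2[0]
    t=np.linalg.lstsq(np.c_[d1,-d2],o2-o1,rcond=None)[0]
    a=o1+t[0]*d1;b=o2+t[1]*d2; return (a+b)/2,np.linalg.norm(a-b)
def blobs(im,lo,hi,box,amin=10):
    m=cv2.inRange(cv2.cvtColor(im,cv2.COLOR_RGB2HSV),lo,hi); k=np.zeros_like(m);k[box[1]:box[3],box[0]:box[2]]=m[box[1]:box[3],box[0]:box[2]]
    n,L,S,C=cv2.connectedComponentsWithStats(k)
    out=[]
    for i in range(1,n):
        if S[i,4]>=amin:
            ys,xs=np.where(L==i); r=cv2.minAreaRect(np.c_[xs,ys].astype(np.float32)); out.append((S[i,4],C[i].round(1),r,cv2.boxPoints(r).round(1).tolist()))
    return sorted(out,key=lambda t:-t[0])
def Rdown(yaw): # tool x (jaw axis) at yaw, z down
    c,s=np.cos(yaw),np.sin(yaw); return np.array([[c,s,0],[s,-c,0],[0,0,-1.]])
E
python3 - <<'E'
from h import *
im=cv2.imread("pics/top0.png")[:,:,::-1].copy()
save(im,"t_a",(70,200,340,310),2.9); save(im,"t_b",(220,200,460,340),3.3)
for nm,lo,hi,z in [("yellow",(22,150,120),(35,255,255),.121-.0),("blue",(100,150,80),(130,255,255),.121),("green",(60,60,30),(95,255,140),.12)]:
    for b in blobs(im,lo,hi,(220,200,460,340))[:3]: print(nm,b[0],b[1],b[3],plane("top",b[1],z))
for b in blobs(im,(0,0,0),(180,255,45),(262,235,305,265))[:2]: print("fin",b[0],b[1],b[3],plane("top",b[1],.155),plane("top",b[3],.155))
for p in [(105,236),(204,261)]: print(plane("top",p,0.005))
print(plane("top",[(280,257)],.07))
E
```

```text
yellow 86 [391.8 307.3] [[383.3999938964844, 305.8999938964844], [399.70001220703125, 303.6000061035156], [400.3999938964844, 308.70001220703125], [384.1000061035156, 311.0]] [[ 0.46309905 -0.24101852  0.121     ]]
blue 85 [432.4 302.4] [[425.0, 300.0], [440.0, 300.0], [440.0, 305.0], [425.0, 305.0]] [[ 0.4780457  -0.32565448  0.121     ]]
green 1327 [281.5 254.7] [[259.6000061035156, 270.5], [266.79998779296875, 231.1999969482422], [303.3999938964844, 237.89999389648438], [296.20001220703125, 277.1000061035156]] [[ 0.56041511 -0.00494363  0.12      ]]
fin 147 [281.8 249.9] [[271.20001220703125, 251.6999969482422], [272.3999938964844, 244.5], [292.70001220703125, 248.10000610351562], [291.3999938964844, 255.3000030517578]] [[ 0.56576711 -0.00510061  0.155     ]] [[ 0.56077118  0.01658735  0.155     ]
 [ 0.57593075  0.01500168  0.155     ]
 [ 0.57080533 -0.02743917  0.155     ]
 [ 0.55566875 -0.02553289  0.155     ]]
[[0.59635888 0.41367273 0.005     ]]
[[0.55064473 0.1753967  0.005     ]]
[[ 0.56175894 -0.00176727  0.07      ]]
```

```bash
ls pics
```

```text
scene0.png
t_a.png
t_b.png
top0.png
wrist0.png
```

View pics/t_a.png

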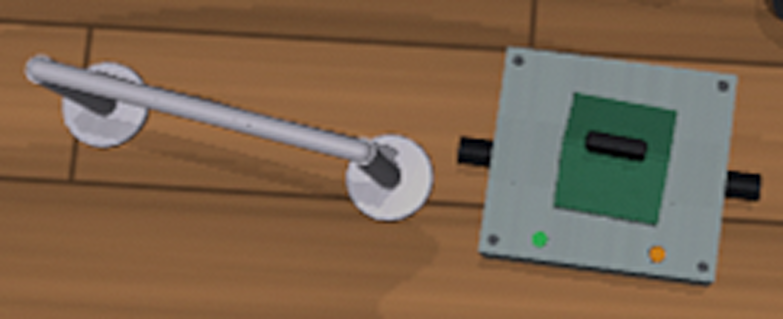

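View pics/t_b.png

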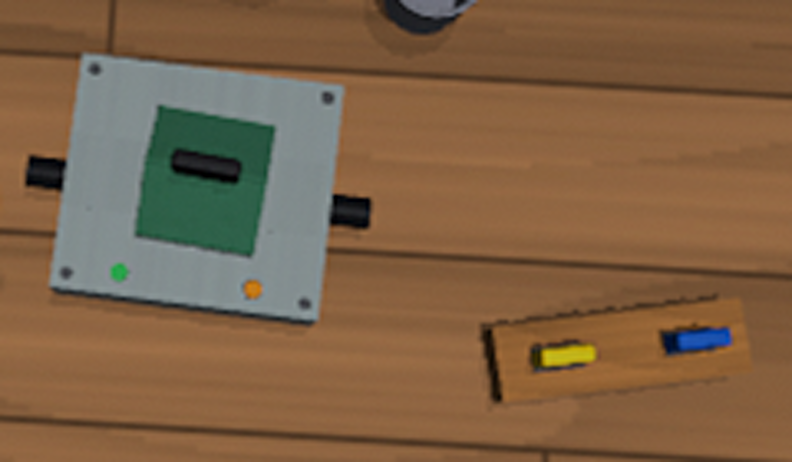

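The crops show the box with its lamps and hood, both round rail feet (crop (105,103) and (390,178)), and the stand with both keys. Next I move the wrist camera over the hood.

Run:
```python
from h import *
f=lambda pts,o,s,z: plane("top",[(p[0]/s+o[0],p[1]/s+o[1]) for p in pts],z)
b=f([(38,68),(370,152)],(70,200),2.9,.16);print("bar",b, -np.arctan2(*(b[0]-b[1])[:2]), b.mean(0))
b=f([(105,103),(390,178)],(70,200),2.9,.003);print("feet",b, -np.arctan2(*(b[0]-b[1])[:2]), b.mean(0))
b=f([(508,47),(736,73),(712,283),(481,254)],(70,200),2.9,.07);print("box",b,b.mean(0),[np.linalg.norm(b[i]-b[i-1]) for i in range(4)])
print(-np.arctan2(*(b[0]-b[1])[:2]),-np.arctan2(*(b[3]-b[2])[:2]))
q=telemetry.observe()["qpos"]
for yaw in (-.12,np.pi-.12):
    print(yaw,inverse_kinematics([.565,-.005,.27],Rdown(yaw)),inverse_kinematics([.5735,.2945,.3],Rdown(yaw-.07)))
```

```text
bar [[0.59692845 0.41105205 0.16      ]
 [0.54997639 0.1677379  0.16      ]] -0.1906258434124951 [0.57345242 0.28939498 0.16      ]
feet [[0.59797025 0.41162942 0.003     ]
 [0.55004807 0.1744811  0.003     ]] -0.19939167906470148 [0.57400916 0.29305526 0.003     ]
box [[ 0.64964907  0.0819171   0.07      ]
 [ 0.63917961 -0.09601934  0.07      ]
 [ 0.47708819 -0.08438106  0.07      ]
 [ 0.48885037  0.09117985  0.07      ]] [ 0.56369181 -0.00182586  0.07      ] [np.float64(0.16106526356882672), np.float64(0.17824417436300816), np.float64(0.16250869707451973), np.float64(0.17595449281028977)]
-0.058770430019847594 -0.06689772679813524
-0.12 [-0.00884933  0.35137264  0.24825551  1.4676792   0.          1.681947  ] [0.47439988 0.56218732 0.65023199 1.65884099 0.         2.23519621]
3.021592653589793 [-0.00884933  0.35137264  0.24825551  1.4676792   0.         -1.45964565] [ 0.47439988  0.56218732  0.65023199  1.65884099  0.         -0.90639644]
```

Run:
```python
from h import *
ctrl.goto([.565,-.005,.28],Rdown(-.12))
st=telemetry.observe(); im=snapshot("wrist"); np.savez("w1.npz",im=im,**{k:st[k] for k in("ee_pos","tcp_rot")}); save(im,"w1"); print(st["time"],st["ee_pos"])
for b in blobs(im,(60,60,30),(95,255,140),(150,60,420,400),100)[:3]: print(b[0],b[1],b[3])
for b in blobs(im,(0,0,0),(180,255,45),(0,0,560,300),60)[:5]: print("blk",b[0],b[1],b[3])
```

```text
2.4167 [ 0.56491788 -0.0041434   0.27996036]
5602 [283.2 188.5] [[242.0, 149.0], [325.0, 149.0], [325.0, 235.0], [242.0, 235.0]]
109 [219.2 143.4] [[211.5, 143.5], [219.5, 135.5], [227.0, 143.0], [219.0, 151.0]]
blk 715 [284.  203.4] [[278.0, 176.0], [291.0, 176.0], [291.0, 231.0], [278.0, 231.0]]
blk 313 [183.4 290.1] [[172.0, 276.0], [192.0, 276.0], [192.0, 299.0], [172.0, 299.0]]
blk 305 [378.8 290.1] [[370.0, 276.0], [390.0, 276.0], [390.0, 299.0], [370.0, 299.0]]
blk 264 [439.4 176.2] [[415.0, 170.1999969482422], [451.0, 160.60000610351562], [456.29998779296875, 180.3000030517578], [420.20001220703125, 189.89999389648438]]
blk 147 [281.6  85.6] [[277.5, 75.0], [284.0, 74.5999984741211], [285.6000061035156, 96.0], [279.0, 96.4000015258789]]
```

View pics/w1.png

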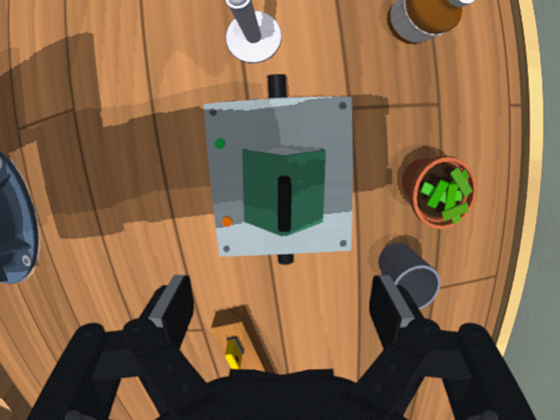

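The wrist view shows the black fin at (278–291, 176–231), nearly parallel to the image columns, so the tool yaw is already close.

Run:
```python
from h import *
d=np.load("w1.npz"); st=dict(d); im=st["im"]
m=cv2.inRange(cv2.cvtColor(im,cv2.COLOR_RGB2HSV),(0,0,0),(180,255,45))
for r in (180,190,200,210,220,228): xs=np.where(m[r,265:305])[0]+265; print(r,xs.min(),xs.max())
pts=[]
for r in range(192,229): xs=np.where(m[r,265:305])[0]+265; pts.append(((xs.min()+xs.max())/2,r))
w=plane("wrist",pts,.162,st); p=np.polyfit(w[:,1],w[:,0],1); print("yaw",-np.arctan(p[0]),w[0],w[-1])
print(plane("wrist",[(284.5,176),(284.5,231)],.162,st),plane("wrist",[(284.5,176),(284.5,231)],.128,st))
c=plane("wrist",[(206,104),(351,97),(352,249),(219,256)],.07,st); print(c,c.mean(0),-np.arctan2(*(c[0]-c[3])[:2]),-np.arctan2(*(c[1]-c[2])[:2]))
```

```text
180 278 290
190 278 290
200 278 290
210 278 290
220 278 290
228 278 290
yaw -0.11705574307209715 [0.56857065 0.00982653 0.162     ] [ 0.56490649 -0.02184169  0.162     ]
[[ 0.5705391   0.02322812  0.162     ]
 [ 0.565017   -0.02464243  0.162     ]] [[ 0.57006515  0.01614799  0.128     ]
 [ 0.56382316 -0.03796317  0.128     ]]
[[ 0.49436292  0.09479683  0.07      ]
 [ 0.65078418  0.08373192  0.07      ]
 [ 0.6403446  -0.09396201  0.07      ]
 [ 0.47884403 -0.08412782  0.07      ]] [5.66083930e-01 1.09729998e-04 7.00000000e-02] -0.08651769172738956 -0.058682885771110825
```

Run:
```python
from h import *
R=Rdown(-.117)
ctrl.servo_line([.5672,-.0035,.19],R,vel=.2)
ctrl.servo_line([.5672,-.0035,.135],vel=.08)
s=telemetry.observe();print(s["contact_force"])
command_gripper(0.0,60)
s=telemetry.observe();print(s["time"],s["gripper_width"],s["contact_force"],s["ee_pos"])
ctrl.servo_line([.5672,-.0035,.30],vel=.15)
s=telemetry.observe();print(s["time"],s["gripper_width"],s["contact_force"]); im=snapshot("scene"); save(im,"s1")
```

```text
[-0.5615574  -0.53722988 -0.06309567]
4.5667 0.1297749549961813 [1.00036653 0.13926064 2.69017173] [ 0.56725114 -0.00349871  0.13509839]
5.8167 0.12547498423199327 [ 0.22955602 -0.10096121 -1.52666706]
```

View pics/s1.png

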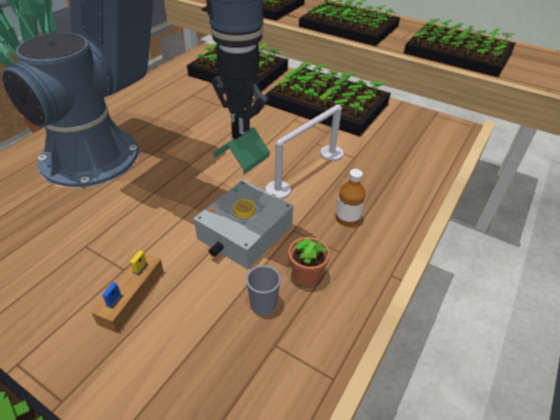

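The hood hangs in the gripper (1.5 N) and the yellow ring is exposed at (244,209). Next I drape it on the rail.

Run:
```python
from h import *
R=Rdown(-.195)
ctrl.goto([.5735,.291,.30],R)
s=telemetry.observe();im=snapshot("wrist");save(im,"w2");save(snapshot("scene"),"s2",(180,40,420,220),3);save(snapshot("top"),"t2",(70,180,340,310),2.9);print(s["time"],s["ee_pos"])
```

```text
7.0 [0.57384785 0.28985802 0.30011177]
```

View pics/w2.png

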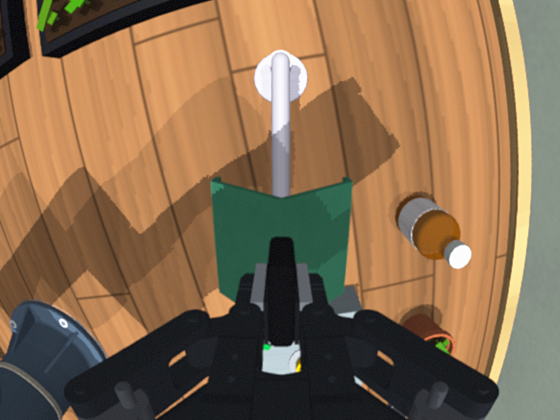

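View pics/s2.png

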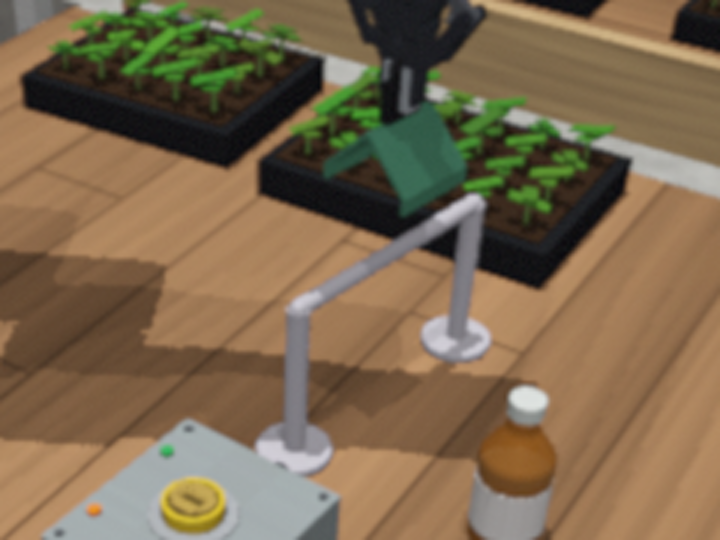

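View pics/t2.png

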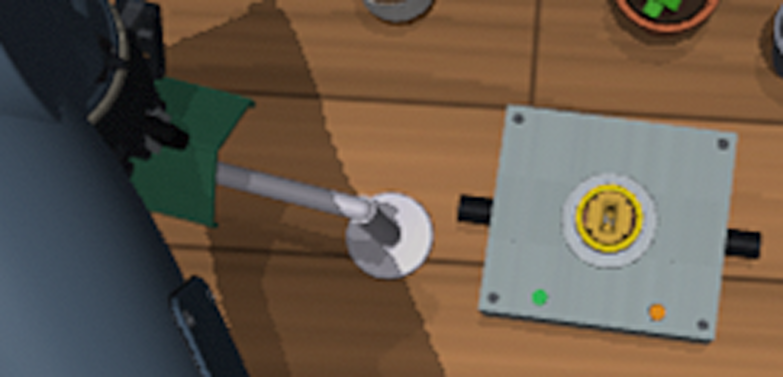

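The wrist view shows the bar (column 281) right under the ridge (column 280) and parallel to it. The scene view shows the hood straddling above the bar, so I lower it with force checks.

Run:
```python
from h import *
x,y=.5738,.290
ctrl.servo_line([x,y,.20],vel=.15)
z=.20
while z>.178:
    f=telemetry.observe()["contact_force"][2]; print(round(z,4),round(f,2))
    if f>1.5: break
    z-=.0025; ctrl.servo_line([x,y,z],vel=.03)
command_gripper(.35); ctrl.dwell(.2)
s=telemetry.observe();print(s["time"],s["gripper_width"],s["contact_force"])
save(snapshot("scene"),"s3",(180,40,420,220),3);
save(snapshot("wrist"),"w3")
```

```text
0.2 -0.72
0.1975 -0.83
0.195 -1.57
0.1925 -1.25
0.19 -0.65
0.1875 -0.37
0.185 -1.38
0.1825 17.3
10.2417 0.3504475919325349 [-0.21610685 -0.81877644  0.37917772]
```

View pics/s3.png

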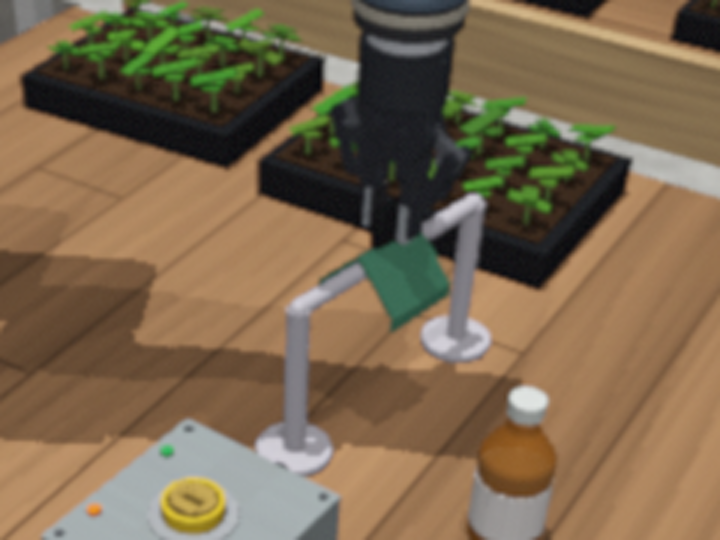

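View pics/w3.png

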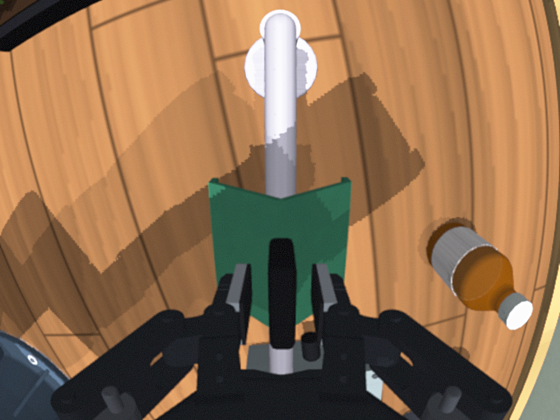

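The hood hangs level on the bar with the fin free between the fingers (282,290). Next I look at the lock.

Run:
```python
from h import *
ctrl.servo_line([.5738,.290,.33],vel=.25)
R=Rdown(1.506)
ctrl.goto([.565,0,.22],R)
st=telemetry.observe(); im=snapshot("wrist"); np.savez("w4.npz",im=im,**{k:st[k] for k in("ee_pos","tcp_rot")}); save(im,"w4"); print(st["time"],st["ee_pos"],st["qpos"])
save(snapshot("scene"),"s4")
```

```text
13.0583 [5.65029591e-01 2.78762415e-04 2.19969645e-01] [4.58928254e-04 3.51256470e-01 1.22483137e-01 1.34204729e+00
 6.16424308e-05 6.56305813e-02]
```

View pics/w4.png

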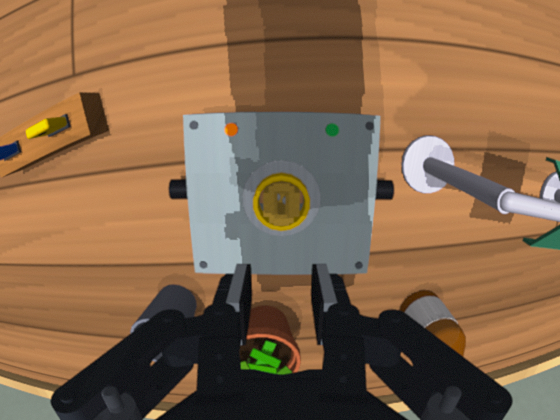

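View pics/s4.png

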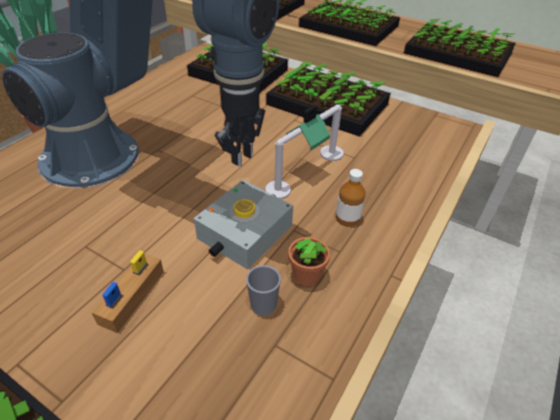

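The wrist view shows the yellow ring centred near (281,203) with the slot along the image columns. The hood is still on the rail in the scene view at (315,130). I zoom in on the lock.

Run:
```python
from h import *
st=dict(np.load("w4.npz")); im=st["im"]
save(im,"w4c",(240,160,325,245),7)
b=(240,160,325,245)
m=cv2.inRange(cv2.cvtColor(im,cv2.COLOR_RGB2HSV),(18,140,60),(35,255,255)); k=np.zeros_like(m);k[160:245,240:325]=m[160:245,240:325]
cs,_=cv2.findContours(k,cv2.RETR_EXTERNAL,cv2.CHAIN_APPROX_NONE); c=max(cs,key=cv2.contourArea); e=cv2.fitEllipse(c); print(e,plane("wrist",e[0],.088,st))
c=plane("wrist",[(184,115),(380,113),(367,272),(195,275)],.07,st); print(c,c.mean(0))
cc=plane("wrist",[(232,130),(333,130)],.07,st);print("lamps",cc,-np.arctan2(*(cc[1]-cc[0])[:2]))
cc=plane("wrist",[(194.5,125.5),(370,126),(359,265),(203,265)],.07,st);print("screws",cc,cc.mean(0),-np.arctan2(*(cc[1]-cc[0])[:2]),-np.arctan2(*(cc[2]-cc[3])[:2]))
```

```text
((280.93524169921875, 201.59364318847656), (56.05881118774414, 56.83853530883789), 7.53792142868042) [[5.62793255e-01 5.58338201e-04 8.80000000e-02]]
[[ 0.47950608 -0.08267195  0.07      ]
 [ 0.48910126  0.09592458  0.07      ]
 [ 0.64999115  0.0852307   0.07      ]
 [ 0.64195337 -0.09522499  0.07      ]] [0.56513796 0.00081458 0.07      ]
lamps [[ 0.49800845 -0.03931392  0.07      ]
 [ 0.50380451  0.05129702  0.07      ]] -0.06387949035783501
screws [[ 0.49036213 -0.073643    0.07      ]
 [ 0.50104837  0.08595869  0.07      ]
 [ 0.6408181   0.07619888  0.07      ]
 [ 0.63042666 -0.0844259   0.07      ]] [0.56566381 0.00102217 0.07      ] -0.0668559206642428 -0.06460386716867013
```

View pics/w4c.png

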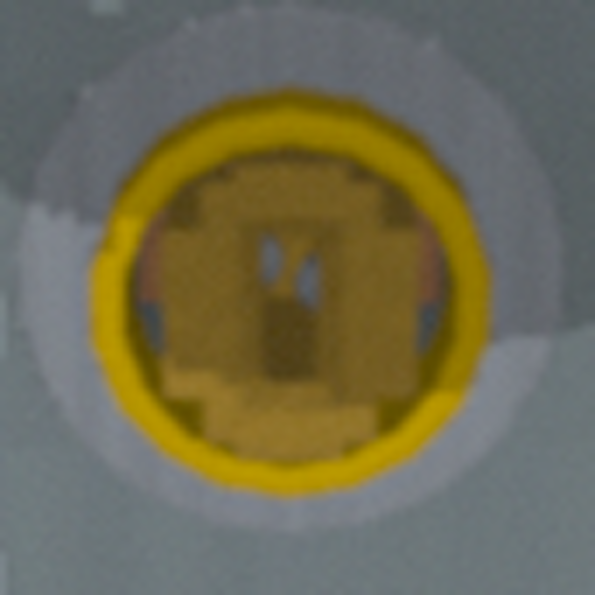

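The slot centre is near (281.4,202.5), so the lock is at about (0.5645, 0.0005) with yaw −0.065. Now the key.

Run:
```python
from h import *
print(plane("top",[(391.8,307.3),(432.4,302.4)],.087))
R=Rdown(.17)
p=plane("top",(391.8,307.3),.087)[0]
ctrl.goto([p[0],p[1]-.0,.20],R)
st=telemetry.observe(); im=snapshot("wrist"); np.savez("w5.npz",im=im,**{k:st[k] for k in("ee_pos","tcp_rot")}); save(im,"w5"); print(st["time"],st["ee_pos"],st["qpos"])
for b in blobs(im,(22,130,90),(35,255,255),(150,60,420,400),60)[:3]: print(b[0],b[1],b[2],b[3])
```

```text
[[ 0.46477353 -0.24786701  0.087     ]
 [ 0.48015968 -0.33499171  0.087     ]]
14.2 [ 0.4652796  -0.24730599  0.20006946] [-4.88713962e-01  2.75471589e-01 -3.21305325e-02  1.26303928e+00
  2.81331479e-04  9.09558763e-01]
659 [281.3 205.1] ((281.0, 205.0), (48.0, 14.0), 90.0) [[274.0, 181.0], [288.0, 181.0], [288.0, 229.0], [274.0, 229.0]]
```

View pics/w5.png

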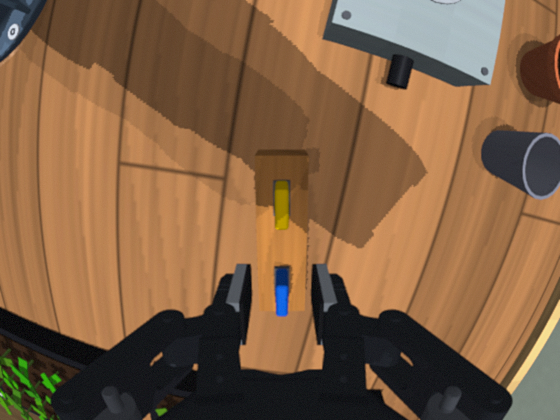

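The yellow key head is at (281,205), aligned with the jaws. The blue key is at (282,290).

Run:
```python
from h import *
st=dict(np.load("w5.npz"))
w=plane("wrist",[(281.2,229.5),(281.2,190),(281.2,180.5)],.087,st); print(w)
u=np.array([-np.sin(.17),np.cos(.17)]) # along key flat, towards +y
print("centre", w[0,:2]+.018*u, np.linalg.norm(w[0]-w[2]))
im=st["im"]; save(im,"w5c",(250,140,320,330),3.1)
m=cv2.inRange(cv2.cvtColor(im,cv2.COLOR_RGB2HSV),(22,130,40),(35,255,255))
pts=[]
for r in range(183,229): xs=np.where(m[r,260:300])[0]+260; pts.append((xs.mean(),r))
w=plane("wrist",pts,.087,st);print("yaw",-np.arctan(np.polyfit(w[:,1],w[:,0],1)[0]))
# triangulate head top centroid w scene
sc=cv2.imread("pics/scene0.png")[:,:,::-1].copy()
for b in blobs(sc,(22,130,90),(35,255,255),(90,230,180,330),20)[:2]: print(b[0],b[1]); print(tri("wrist",(281.3,205.1),st,"scene",b[1],None)); print(tri("top",(391.8,307.3),None,"scene",b[1],None))
```

```text
[[ 0.46797695 -0.26401775  0.087     ]
 [ 0.46206433 -0.2302169   0.087     ]
 [ 0.46070304 -0.22243366  0.087     ]]
centre [ 0.46493167 -0.24627723] 0.0422154734020367
yaw 0.1759048189129495
222 [137.8 261.1]
(array([ 0.4650562 , -0.24842784,  0.06917957]), np.float64(0.0007299207548785328))
(array([ 0.46602484, -0.25037259,  0.07157671]), np.float64(0.00154153710014733))
```

View pics/w5c.png

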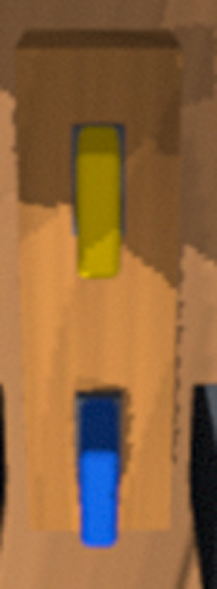

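The head centre is at (0.465, −0.247) and z ≈ 0.07, matching a shoulder resting on the block. I grip it there.

Run:
```python
from h import *
R=Rdown(.173)
ctrl.servo_line([.465,-.247,.11],R,vel=.2)
ctrl.servo_line([.465,-.247,.0535],vel=.1)
command_gripper(0.0,100)
s=telemetry.observe();print(s["time"],s["gripper_width"],s["contact_force"],s["ee_pos"])
ctrl.servo_line([.465,-.247,.20],vel=.15)
s=telemetry.observe();print(s["time"],s["gripper_width"],s["contact_force"])
ctrl.goto([.5645,.0005,.165],Rdown(1.506))
st=telemetry.observe(); im=snapshot("wrist"); np.savez("w6.npz",im=im,**{k:st[k] for k in("ee_pos","tcp_rot")}); save(im,"w6"); print(st["time"],st["ee_pos"],st["contact_force"])
save(snapshot("scene"),"s6",(180,140,300,260),5); save(snapshot("top"),"t6",(220,200,460,340),3.3)
```

```text
15.8667 0.1251269483204338 [-0.91216044  0.55185677  5.7776349 ] [ 0.46559606 -0.24732624  0.0545037 ]
16.9917 0.12430182426480921 [-0.97867282 -0.32786074 -0.20425036]
18.0417 [ 5.64308122e-01 -3.15494825e-04  1.64886755e-01] [-0.43288696 -0.56828742 -0.3881941 ]
```

View pics/w6.png

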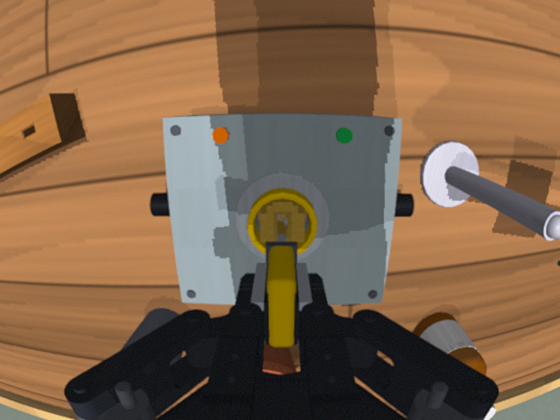

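View pics/s6.png

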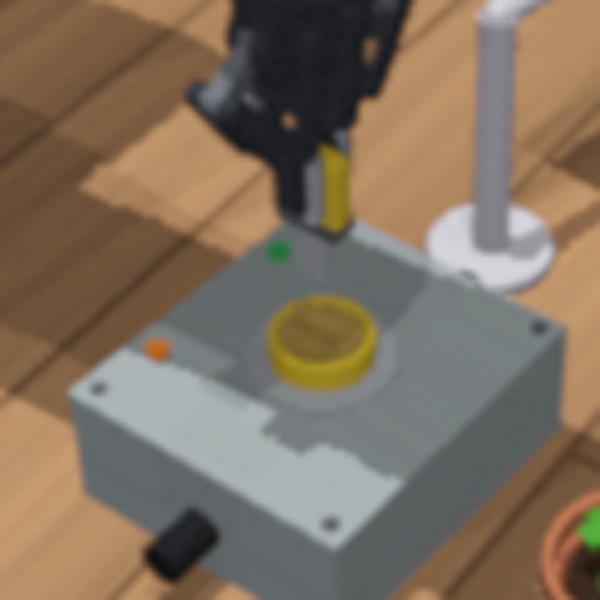

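The key is held upright and its head is in column 282, in line with the slot (282,222). I check the key's offset along the pads, then insert it with force monitoring.

Run:
```python
from h import *
st=dict(np.load("w6.npz"))
print(plane("wrist",[(282,346)],st["ee_pos"][2]+.0335,st)-st["ee_pos"])
im=st["im"]
save(im,"w6c",(235,175,330,355),3.3)
m=cv2.inRange(cv2.cvtColor(im,cv2.COLOR_RGB2HSV),(18,140,60),(35,255,255))
r=m[175:240,235:330]; ys,xs=np.where(r); print(xs.min()+235,xs.max()+235, ys.min()+175)
print(plane("wrist",[(281.5,222)],.09,st))
```

```text
[[ 0.01501149 -0.00032846  0.0335    ]]
248 316 188
[[5.60538416e-01 4.67849796e-04 9.00000000e-02]]
```

View pics/w6c.png

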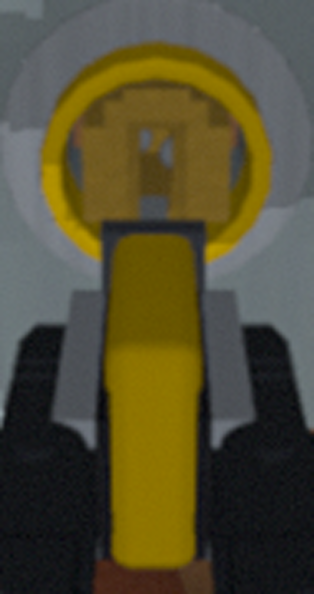

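Run:
```python
from h import *
st=dict(np.load("w6.npz"))
for z in (.0335,.031,.036): print(plane("wrist",[(282,279.5),(282,347)],st["ee_pos"][2]+z,st)-st["ee_pos"])
print(plane("wrist",[(282,212),(283,190),(274,212),(292,212)],.09,st))
st=dict(np.load("w4.npz"))
print(plane("wrist",[(281.4,160+385/7),(281.4,160+222/7)],.09,st))
```

```text
[[-0.01925914  0.00192007  0.0335    ]
 [ 0.01561521 -0.00036798  0.0335    ]]
[[-0.01781919  0.00183069  0.031     ]
 [ 0.01785239 -0.00050966  0.031     ]]
[[-0.02069909  0.00200944  0.036     ]
 [ 0.01337802 -0.0002263   0.036     ]]
[[ 0.55308997  0.00131712  0.09      ]
 [ 0.53719556  0.00306127  0.09      ]
 [ 0.55271333 -0.00430655  0.09      ]
 [ 0.55355977  0.00834851  0.09      ]]
[[5.74572165e-01 2.06048616e-04 9.00000000e-02]
 [5.53336517e-01 1.57436728e-03 9.00000000e-02]]
```

```bash
cat > ins.py <<'E'
from h import *
x,y=.565,.0007
z=.136
ctrl.servo_line([x,y,z],Rdown(1.506),vel=.08)
k=0
while True:
    s=telemetry.observe(); f=s["contact_force"]; e=s["ee_pos"]
    print(round(s["time"],2),"cmd",round(z,4),"act",e.round(4),"f",f.round(1))
    if e[2]<.0985 and f[2]>6 or f[2]>32 or z<.094: break
    z-=.003 if f[2]<6 else .0015
    ctrl.servo_line([x,y,z],vel=.04)
    k+=1
save(snapshot("scene"),"s7",(180,140,300,260),5)
E
python3 ins.py
```

```text
18.71 cmd 0.136 act [0.5649 0.0006 0.1361] f [-0.2 -0.6 -0.3]
18.96 cmd 0.133 act [0.5651 0.0007 0.1332] f [-0.5 -0.6 -0.7]
19.21 cmd 0.13 act [0.5649 0.0007 0.1299] f [-0.5 -0.3 -0.5]
19.46 cmd 0.127 act [0.5648 0.0007 0.1268] f [-0.1 -0.3 -1.3]
19.71 cmd 0.124 act [0.5649 0.0007 0.1238] f [-0.1  0.5 -0.8]
19.96 cmd 0.121 act [0.5649 0.0007 0.1208] f [ 0.9  0.3 -0.2]
20.21 cmd 0.118 act [5.649e-01 3.000e-04 1.178e-01] f [-0.4 -4.7 -0.6]
20.46 cmd 0.115 act [5.647e-01 5.000e-04 1.146e-01] f [-0.2 -4.7 -2. ]
20.71 cmd 0.112 act [0.5648 0.0007 0.1117] f [-0.5 -5.3 -3. ]
20.96 cmd 0.109 act [0.5648 0.0008 0.1088] f [-0.5 -4.5 -2.4]
21.21 cmd 0.106 act [0.565  0.0011 0.1059] f [ 0.9 -0.4 -1.8]
21.46 cmd 0.103 act [0.5648 0.001  0.1026] f [ 1.1  1.4 -4.1]
21.71 cmd 0.1 act [0.5648 0.0009 0.0997] f [ 1.1  3.3 -0.9]
21.96 cmd 0.097 act [0.5652 0.0009 0.0993] f [-13.3   3.2  36.7]
```

Resistance appears at TCP z = 0.0993. The expected home is 0.0995, from the grasp height of 0.0545. I check this visually.

View pics/s7.png

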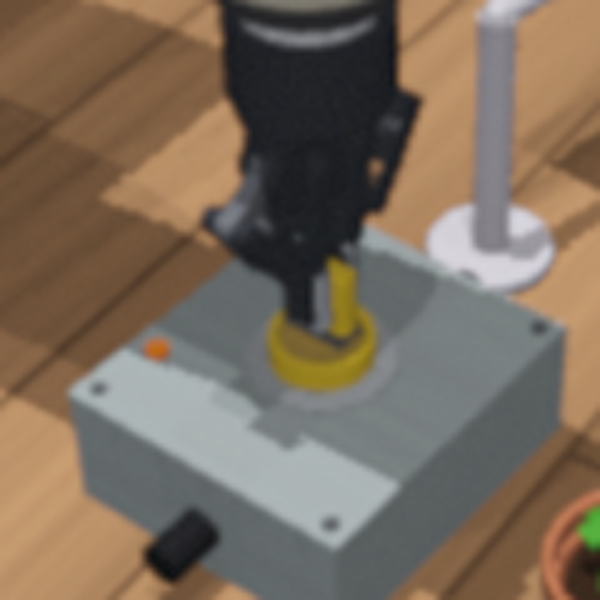

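Run:
```python
from h import *
s=telemetry.observe();print(s["time"],s["ee_pos"],s["contact_force"],s["torque"]);save(snapshot("wrist"),"w7",(200,130,360,380),2.4)
```

```text
22.0083 [0.56523292 0.00091337 0.09926089] [-12.78861521   2.8704629   35.33612165] [0.7458512  2.88274526 0.00621547]
```

View pics/w7.png

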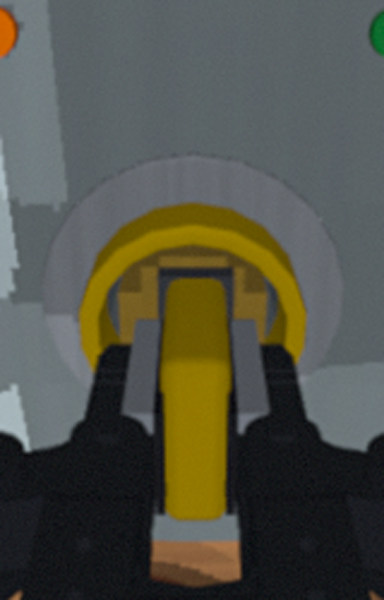

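The shoulder sits on the plug inside the ring, so the key is home. I ease the push and turn it in steps.

Run:
```python
from h import *
x,y,z=.565,.0007,.0985
ctrl.servo_line([x,y,z],Rdown(1.506),vel=.03); ctrl.dwell(.25)
def pr(t):
    s=telemetry.observe(); R=s["tcp_rot"]; print(t,round(s["time"],2),s["ee_pos"].round(4),"yaw",round(np.arctan2(R[1,0],R[0,0]),3),"f",s["contact_force"].round(1),"tq",s["torque"].round(2),round(s["gripper_width"],3)); return s
s=pr("start")
for th in (.2,.45,.7,.95,1.2,1.45,1.6,1.66):
    ctrl.goto([x,y,z],Rdown(1.506-th)); s=pr(th)
    if np.linalg.norm(s["contact_force"])>45 or abs(s["torque"][2])>2: print("stop");break
save(snapshot("scene"),"s8",(180,100,360,260),4);save(snapshot("wrist"),"w8",(200,130,360,380),2.4)
```

```text
start 22.56 [0.5653 0.0009 0.0994] yaw 1.506 f [-5.2  2.9 15.8] tq [ 0.73  0.93 -0.05] 0.128
0.2 22.87 [0.5654 0.0009 0.0994] yaw 1.305 f [-3.9  2.9 14.3] tq [ 0.74  0.73 -0.01] 0.127
0.45 23.22 [0.5655 0.0009 0.0994] yaw 1.055 f [-2.5  2.9 13.1] tq [0.73 0.55 0.  ] 0.123
0.7 23.57 [0.5657 0.0008 0.0994] yaw 0.805 f [-2.5  2.8 13.2] tq [0.64 0.24 0.02] 0.127
0.95 23.92 [0.5658 0.0008 0.0995] yaw 0.555 f [-0.8  1.9 11.3] tq [0.48 0.04 0.03] 0.122
1.2 24.27 [0.5659 0.0006 0.0995] yaw 0.305 f [-0.1  2.2 11.1] tq [ 0.31 -0.09  0.03] 0.125
1.45 24.62 [5.66e-01 5.00e-04 9.95e-02] yaw 0.055 f [ 1.1  0.5 10.8] tq [ 0.14 -0.27  0.02] 0.124
1.6 24.88 [5.66e-01 4.00e-04 9.94e-02] yaw -0.095 f [ 1.  -0.1 10.4] tq [-0.05 -0.26  0.04] 0.128
1.66 25.13 [5.658e-01 5.000e-04 9.940e-02] yaw -0.155 f [-0.1  0.2 12.6] tq [0.1  0.08 0.06] 0.124
```

View pics/s8.png

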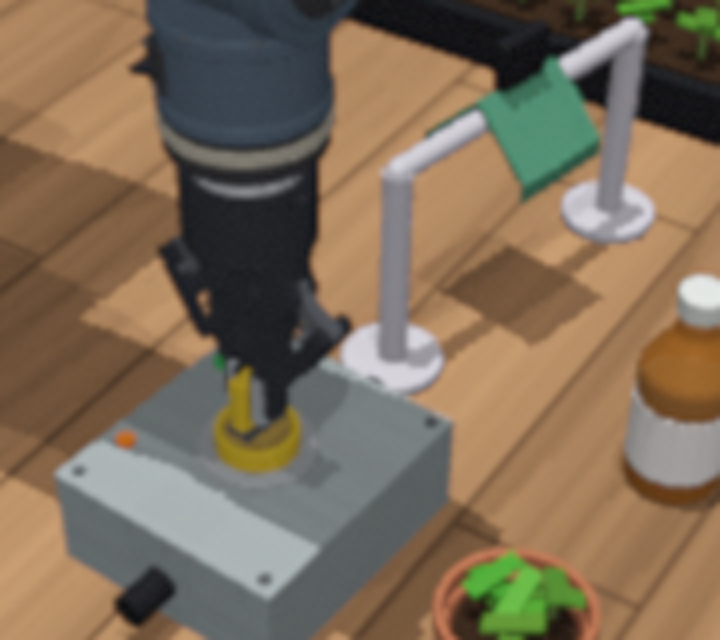

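View pics/w8.png

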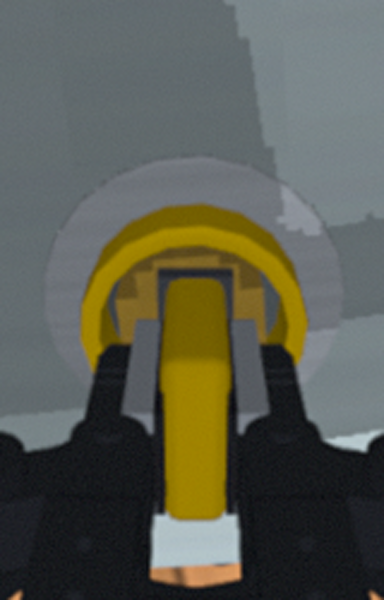

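The key is home and turned about 1.66 rad. The plug trails by its play, at roughly 1.5 rad, and the hood hangs freely. I hand it in.

Run:
```python
from h import *
ctrl.dwell(.3); s=telemetry.observe(); print(s["time"],s["ee_pos"],s["contact_force"],s["gripper_width"]); print(order.sign_off())
```

```text
25.5333 [5.65849810e-01 5.17657879e-04 9.94511073e-02] [-0.73074891  0.02554566 11.02896188] 0.12565622048463485
the job is handed in; nothing more can be done
None
```

The hood is hanging on the rail and the yellow key is home in the lock and held turned. I handed the job in at 25.5 s; no verdict was reported.

- **Hood:** I lifted it by its fin, lowered it over the middle of the bar until it bore on the bar, then let go. The last scene picture shows it hanging level and clear of the gripper.
- **Key:** I pushed it in until the shoulder stopped on the plug at TCP z 0.0993 m, against an expected 0.0995 m. The push there peaked at about 37 N. I saw no clear upward push at either sticky pin, only sideways forces of about 5 N near their depths.
- **Turn:** I turned the key clockwise by 1.66 rad. In the wrist view the plug trails it slightly, so I estimate the plug at about 1.5 rad; the joint itself could not be read directly.
- **At hand-in:** The key was still gripped (100 N commanded, opening 0.126) with about 11 N of down-push.
- **Other objects:** I never commanded a move onto the blue key, pot, bottle or cup. I did not look at the blue key again after taking the yellow one.
- **Camera disagreement:** The views differed by 1–3 mm on the lock position; the key went in without needing a correction.

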